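Square up a griddle plate and hold a surface thermometer on its mark

ROBOT

A 6-joint arm with a two-finger parallel gripper is mounted at the origin on a cart in front of the work surface, level with it; the furniture and walls round the work are solid. World frame = base frame: x ahead of the robot, y to its left, z up, the work surface at z = 0. Lengths are in mm, angles in rad, forces in N, time in s.
With the tool pointing down it reaches from about 350 to 875 mm from the base axis. Payload 4.2 kg.
Tool frame: the origin (TCP) lies midway between the tips of the shut fingers; the grasp point (between the pads) lies 19 mm behind it; z points along the fingers, y is the line along which they close (so a half turn about z gives the same grasp; the last joint's range is limited). The gripper opens to 85 mm and grips with 20 to 120 N. Pads are 22 mm wide; open, the fingers measure 114 mm over their backs; the gripper's body (76 mm by 85 mm) begins 54 mm behind the grasp point. The pads swing forward as they close: fully open they stand 13 mm farther back than shut.
Start: joints at [1.538, 0.385, 0.008, 0, -1.194, -0.259], TCP at [179.766, 598.568, 231.312] pointing down, gripper open.
Joint ranges: [-3.14, 3.14], [-1.21, 2.06], [-1.07, 1.41], [-3.16, 2.05], [-2.99, -0.16], [-3.1, 3.1]. Speed limits (rad/s): [2.79, 2.79, 3.14, 3.14, 3.14, 3.14].

INTERFACE

Orientations are given as a unit quaternion [x, y, z, w].
In Python, from bench import arm gives the robot as it stands. The module is installed in compiled form; this text tells all that it offers.
- The arm moves only by the shell command python3 -m handwheel 'ROWS' [OPENING]. ROWS is JSON, a list of rows, each an object of numbers: "x", "y", "z": the shift along the world's x, y, z each as a share of 20 cm, from -1 to 1; "ax", "ay", "az": the turn, a rotation vector about the world's x, y, z each as a share of 90 degrees, from -1 to 1. In form: [{"x": .., "y": .., "z": .., "ax": .., "ay": .., "az": ..}, ...]. A call has exactly 8 rows; each row shifts and turns the commanded pose from where the row before left it; what a row does not reach is not made up. A row lasts 1/10 s, in which the tool goes at most 50 mm and 8.59 degrees, less where a joint would pass 70% of its speed; a pose out of reach is approached as far as the arm can. A call with a number of a shift or a turn outside -1 to 1 is refused whole. A call with a gripper value outside its range is refused whole. OPENING is the opening, from -1 (shut) to 1 (fully open), set as the call begins (- or left out, the last holds). The fingers move at their own pace and stop on an object; the grip force is fixed at half the most. Time passes only in rows, so rows that do not move let the fingers close, or fill a call up. It gives the time, the measured TCP pose, the force, the opening and the grip force at its end, in the units of the state.
- arm.read_state(): the state, without advancing time (a new reading comes with each control period).
- arm.get_image(name): name is "scene" or "top"; returns the picture (384x512x3 uint8, red, green, blue); there is no depth.
- arm.camera_params(name): a dict with "K" (3x3 intrinsics, pixels), "position" and "orientation" of the camera in the world. Camera axes: x right, y down, z forward; pixel columns grow to the right and rows downward; lengths in mm; the calibration is good to about 2 mm. A picture is of the moment at which its call begins. camera_params takes no time and is no camera call.
- arm.job_done(): hands the job in; it is judged then, once.
The state is a dict: "clock": time; "joints": joint angles; "joint_vel": joint speeds; "joint_efforts": joint torques, N m; "position": TCP position; "ee_rot": TCP orientation; "contact_force": force on the tool from outside, world axes, zero at the start; "wrist_torque": the same for the moment, N m; "gripper_width": finger opening in mm; "grasp_force": force on a finger pad.
Only numpy, scipy, OpenCV 4.12 (cv2) and the standard library are available. Lean on these libraries where they do the work, as an engineer would, in place of code of your own. Each camera call takes 0.05 s, during which the arm holds its last target. There are 200 camera calls.

TASK

First push the dark griddle plate along its hob-top tray until it lies fully home against both raised rails of the tray, the far one and the left one. Then take the surface thermometer out of its leaning holder and hold it upright with its foot inside the bright ring on the plate, pressing gently so that its sprung foot is pushed about half-way in while the plate stays home. Finish while holding it there, do not let go, and leave all the other things where they stand.

Things in the scene. Friction and masses are not known exactly. Their poses are not given: they have to be found in the camera images.
- tray: Fixed bright aluminium tray on the hob, 170 (x) x 230 (y) mm, floor 6 mm thick. Origin: centre of its underside; z up, x away from the robot (yaw up to 0.2 rad), y to the left. Two raised rails, 10 mm wide, tops 20 mm above the hob: along the far edge (inner face at x = +75 mm) and the left edge (inner face at y = +105 mm). Near and right edges are open.
- griddle: Loose dark metal plate, 90 (x) x 140 (y) x 20 mm, 0.6 kg, flat on the tray's floor (top 26 mm above the hob), askew to the tray by up to 0.2 rad. Origin: centre of its underside; z up, x away from the robot. Left half ridged, right half flat with the ring. Home: origin at x = +30, y = +35 mm in the tray's frame, axes parallel. A few newtons at its edge slide it.
- griddle_spot (a point): Centre of the bright engraved ring (inner radius 15 mm) on the griddle's top face, at x = -18, y = -36, z = +20 mm in the griddle's frame; axes as the griddle's.
- holder: Fixed white plastic stand, foot 100 x 90 mm, with a leaning open tube (39 mm outside, bore 30, 40 mm long) between two cheeks; the thermometer hangs in it. Origin on the hob under the tube's mouth, whose centre is 90 mm up; z up, x away from the robot (yaw up to 0.35 rad). The tube leans 0.26 rad (15 degrees), top towards -x (the robot).
- probe_grip (a point): Centre of the thermometer's grey round handle, where to grip; z along the thermometer to the handle's end, leaning as the tube. Handle 26 mm thick, from 34 mm below (a 38 mm wide collar hanging on the tube's mouth) to 40 mm above this point. Below: 6 mm collar, barrel 24 x 55 mm, foot; foot's face 115 mm below this point. Draw it 80 mm along its axis to clear. 0.15 kg.
- probe_tip (a point): Centre of the flat face of the thermometer's foot (disc 14 mm in diameter, 4 mm thick); z axis along the thermometer towards the handle.
- probe_foot (a joint): How far the sprung foot is pushed into the thermometer: 0 = fully out, 0.012 m = fully in. Spring about 0.7 N to start, 2.8 N half in, 5 N fully in.
- matchbox: Bystander: matchbox 36 x 56 x 15 mm near the front edge, origin under its centre.
- garlic: Bystander: garlic bulb 60 mm across, right of the holder, origin under its centre.
- salt_shaker: Bystander: glass salt shaker with a grey top, 44 mm in diameter, 90 mm high, behind the work, origin under its centre.
- pepper_mill: Bystander: dark wooden pepper mill, 58 mm in diameter, 170 mm high, behind the work, origin under its centre.
- mug_blue: Bystander: white patterned mug with a handle, 92 x 127 x 95 mm, left of the tray, origin under its centre.

How it is judged (in metres and radians):
On the way, in this order (a step that is already met when the one before it is completed fails the run):
1. the griddle lies home against both rails while the thermometer still hangs in its holder (x of griddle in the frame of tray between 0.0265 and 0.033 m and y of griddle in the frame of tray between 0.0315 and 0.038 m and angle between the x axis of griddle and the x axis of tray, either way round below 0.035 rad and angle between griddle's own z axis and vertical below 0.03 rad and distance between probe_grip and holder below 0.15 m), for 0.2 s.
2. the thermometer is drawn clear of its holder, in the gripper (distance between probe_tip and holder above 0.095 m and contact force between probe and holder below 0.05 N and contact force between the fingers and probe above 1 N), for 0.1 s.
At the end, for the whole second after the job is handed in: Griddle home (3.5 mm from both rails, square to 2 degrees). Gripper holds the thermometer still, 8 degrees from upright at most, foot within 8 mm of the ring's centre and pushed in 2.5 to 10 mm (of 12) by the griddle (0.8 to 8 N), touching neither tray nor holder (x of griddle in the frame of tray between 0.0265 and 0.033 m and y of griddle in the frame of tray between 0.0315 and 0.038 m and angle between the x axis of griddle and the x axis of tray, either way round below 0.035 rad and angle between griddle's own z axis and vertical below 0.03 rad and horizontal distance between probe_tip and griddle_spot below 0.008 m and angle between probe_tip's own z axis and vertical below 0.14 rad and value of joint probe_foot between 0.0025 and 0.01 m and contact force between probe and griddle between 0.8 and 8 N and contact force between probe and tray below 0.05 N and contact force between probe and holder below 0.05 N and contact force between the fingers and probe above 1 N and angular speed of probe below 0.1 rad/s and linear speed of probe below 0.02 m/s); the arm keeps its last pose, push and grip.
It fails at once if the thermometer is pressed or knocked hard on the griddle (over 20 N) (contact force between probe and griddle above 20 N).
It fails at once if a bystander is moved more than 30 mm (distance of any of matchbox, garlic, salt_shaker, pepper_mill, mug_blue from where it was at the start of the episode above 0.03 m).
It also fails if it takes over 72 s, if anything falls off the work surface, if the arm or the gripper's body presses on something with over 40 N, if the wrist force passes 120 N, or if a joint passes its speed limit or range.

## Working session

There is one attempt and no reset: what is moved stays moved. The work goes in short steps, Python scripts to look and compute and a shell command to move; the robot and the scene stay as the last step left them, time stands still between calls to the robot, and variables do not carry over. Pictures are saved under pics/ and viewed, at most 10 in all, crops included, and the job is handed in when it is done.

```bash
mkdir -p pics; cat > h.py <<'E'
import numpy as np, cv2
from bench import arm
from scipy.spatial.transform import Rotation as R
def save(name,fn,crop=None,s=1):
    im=arm.get_image(name); 
    if crop: im=im[crop[1]:crop[3],crop[0]:crop[2]]
    im=cv2.resize(im,None,fx=s,fy=s,interpolation=cv2.INTER_CUBIC)
    cv2.imwrite('pics/'+fn,im[:,:,::-1])
def cam(name):
    c=arm.camera_params(name); K=np.array(c['K']); p=np.array(c['position'])
    return K,p,R.from_quat(c['orientation']) if len(c['orientation'])==4 else R.from_matrix(c['orientation'])
def ray(name,u,v):
    K,p,r=cam(name); d=r.apply(np.linalg.inv(K)@[u,v,1]); return p,d
def onz(name,u,v,z):
    p,d=ray(name,u,v); return p+d*(z-p[2])/d[2]
def proj(name,X):
    K,p,r=cam(name); q=r.inv().apply(np.atleast_2d(X)-p); q=q@K.T; return q[:,:2]/q[:,2:]
E
python3 - <<'E'
from h import *
save('scene','s0.png',s=1.5);save('top','t0.png',s=1.5)
for n in('scene','top'):
    c=arm.camera_params(n);print(c)
print(arm.read_state())
E
```

```text
{'K': array([[368.49785812,   0.        , 253.78529085],
       [  0.        , 368.49785812, 194.39551367],
       [  0.        ,   0.        ,   1.        ]]), 'position': array([-234.86153363, -464.28796281,  853.92324807]), 'orientation': array([ 0.77737586, -0.45763851,  0.21502219, -0.37419142])}
{'K': array([[491.92499007,   0.        , 263.37261147],
       [  0.        , 491.92499007, 187.92653036],
       [  0.        ,   0.        ,   1.        ]]), 'position': array([ -15.1173633 ,   75.16876566, 1565.58139391]), 'orientation': array([-0.63195514,  0.75375377, -0.13815598,  0.11576217])}
{'clock': 0.1, 'joints': array([ 1.53764890e+00,  3.85479251e-01,  6.73147286e-03, -4.63746024e-04,
       -1.19398491e+00, -2.58587044e-01]), 'joint_vel': array([-3.20183490e-05, -2.72593055e-03,  2.93114554e-03, -4.04543275e-04,
        5.81847187e-04,  4.48635928e-04]), 'joint_efforts': array([-3.84152036e-04, -3.93318629e+01,  1.88930243e+01,  4.19799685e+00,
       -2.57441206e-03,  4.17879150e-06]), 'position': array([179.59156199, 598.08338286, 230.31480804]), 'ee_rot': array([ 9.89367303e-01, -1.45435059e-01, -1.05252580e-04,  9.86280472e-04]), 'contact_force': array([-0.36309672, -0.48079629, -0.08761901]), 'wrist_torque': array([ 0.04520755,  0.04131021, -0.02197541]), 'grasp_force': 0.0, 'gripper_width': 85.38138040961334}
```

View pics/s0.png

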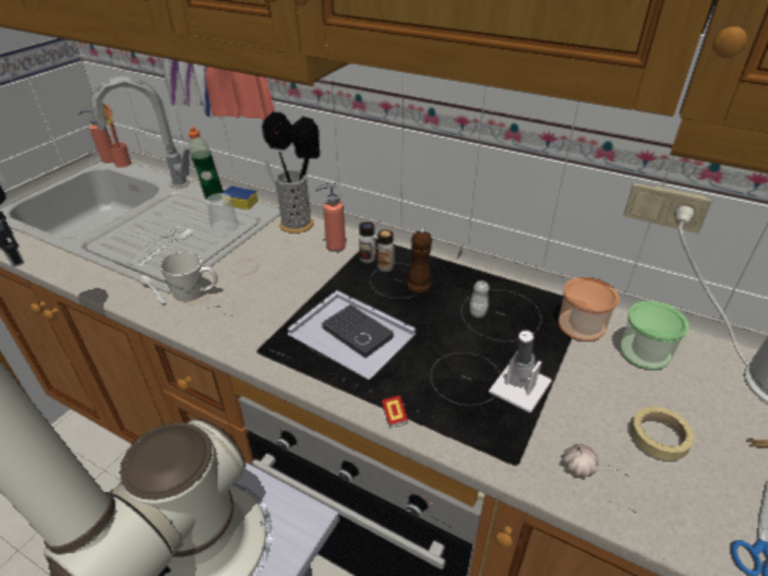

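View pics/t0.png

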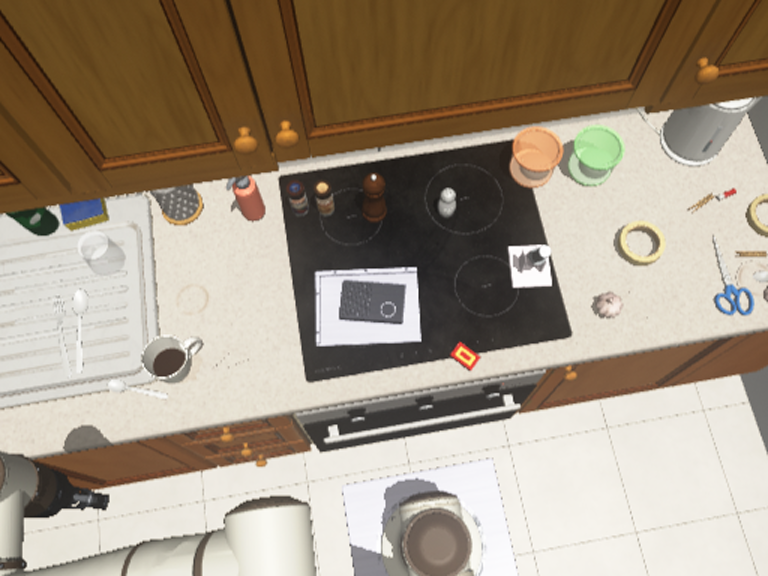

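The scene shot shows the tray at about (350,332), the griddle at (357,330) and the holder at (520,380), all in 1.5x pixels. In the top shot the tray spans (315-421, 268-346), the ring is at (388,310) and the holder foot spans (508-551, 245-288). Next I'll zoom in on the tray and holder.

```bash
python3 - <<'E'
from h import *
a=arm.get_image('top');b=arm.get_image('scene')
def c(im,x,y,w,h,s): return cv2.resize(im[y:y+h,x:x+w],(w*s,h*s),interpolation=cv2.INTER_CUBIC)
# each panel 5x ; 800x600 canvas
t1=c(a,205,170,80,60,5); t2=c(a,330,155,50,40,8)
s1=c(b,185,190,100,60,4); s2=c(b,320,215,50,60,5)
can=np.zeros((600,800,3),np.uint8)
can[:300,:400]=t1; can[:320,400:800]=t2; can[340:580,:400]=s1; can[320:600,420:670]=s2[:280]
cv2.imwrite('pics/z1.png',can[:,:,::-1])
E
```

```text
(no output)
```

View pics/z1.png

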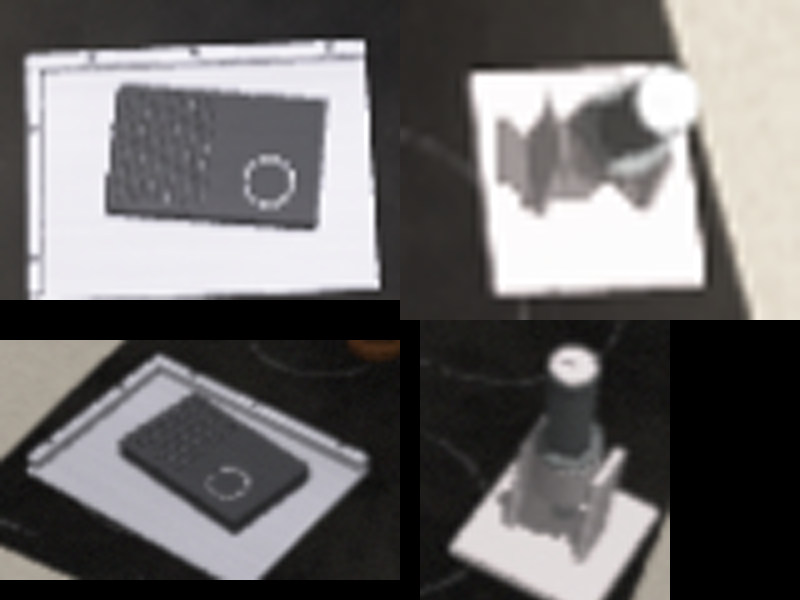

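```bash
cat > fit.py <<'E'
from h import *
from scipy.optimize import least_squares
def px(x,y,ox,oy,s,px0,py0): return [ox+(x-px0+.5)/s-.5, oy+(y-py0+.5)/s-.5]
T1=lambda x,y:px(x,y,205,170,5,0,0)
T2=lambda x,y:px(x,y,330,155,8,400,0)
S1=lambda x,y:px(x,y,185,190,4,0,340)
S2=lambda x,y:px(x,y,320,215,5,420,320)
def fit(name,top,scene,x0):
    def f(p):
        r=R.from_euler('z',p[2]); o=np.array([p[0],p[1],p[3] if len(p)>3 else 0]); out=[]
        for n,L in(('top',top),('scene',scene)):
            for X,uv in L: out+=list((proj(n,r.apply(X)+o)[0]-uv))
        return np.array(out)
    s=least_squares(f,x0,loss='soft_l1'); print(name,s.x.round(3)); print(f(s.x).reshape(-1,2).round(1).tolist()); return s.x
tr=fit('tray',[([85,115,20],T1(25,55)),([85,-115,20],T1(364,40)),([-85,-115,6],T1(380,288))],
 [([85,115,20],S1(158,355)),([85,-115,20],S1(367,460)),([-85,115,20],S1(28,458))],[480,80,0])
g=fit('griddle',[([45,70,26],T1(120,84)),([45,-70,26],T1(328,98)),([-45,-70,26],T1(318,220)),([-18,-36,26],T1(269,181)),([-45,70,26],T1(106,206))],
 [([45,70,26],S1(190,395)),([45,-70,26],S1(307,462)),([-45,-70,26],S1(235,523)),([-18,-36,26],S1(228,484)),([-45,70,26],S1(120,440))],[480,80,0])
for n,uv in(('top',T2(667,98)),('scene',S2(574,367))): print('end',onz(n,*uv,167.3))
# foot
for X in((470,73),(690,68),(706,290),(495,296)): print(onz('top',*T2(*X),8).round(1))
for X in((452,551),(600,605),(657,515)): print(onz('scene',*S2(*X),8).round(1))
c,s=np.cos(tr[2]),np.sin(tr[2]); d=g[:2]-tr[:2]; print('griddle in tray',c*d[0]+s*d[1],-s*d[0]+c*d[1],g[2]-tr[2])
E
python3 fit.py
```

```text
tray [ 5.20079e+02  4.29220e+01 -1.29000e-01]
[[0.3, 0.1], [0.5, 0.2], [0.1, 0.1], [-0.2, -0.3], [0.3, -1.2], [-0.7, -0.3]]
griddle [ 5.25768e+02  3.04420e+01 -2.43000e-01]
[[-0.2, -0.2], [-0.1, -0.3], [0.1, 0.9], [0.2, 0.2], [0.0, 0.9], [0.7, -1.4], [1.1, 0.3], [-0.0, -0.6], [0.1, -0.3], [-1.1, -0.0]]
end [ 522.03269696 -332.63663664  167.3       ]
end [ 519.70528197 -333.30815998  167.3       ]
[ 609.4 -298.3    8. ]
[ 595.2 -392.3    8. ]
[ 494.6 -373.7    8. ]
[ 507.6 -285.3    8. ]
[ 505.4 -288.7    8. ]
[ 508.2 -378.     8. ]
[ 592.4 -387.5    8. ]
griddle in tray 7.248964532336112 -11.643257187421995 -0.11420096568386229
```

```bash
python3 -m handwheel '[{"x":0.106,"y":-0.212,"z":0,"ax":0,"ay":0,"az":0.0128},{"x":0.106,"y":-0.212,"z":0,"ax":0,"ay":0,"az":0.0128},{"x":0.106,"y":-0.212,"z":0,"ax":0,"ay":0,"az":0.0128},{"x":0.106,"y":-0.212,"z":0,"ax":0,"ay":0,"az":0.0128},{"x":0.106,"y":-0.212,"z":0,"ax":0,"ay":0,"az":0.0128},{"x":0.106,"y":-0.212,"z":0,"ax":0,"ay":0,"az":0.0128},{"x":0.106,"y":-0.212,"z":0,"ax":0,"ay":0,"az":0.0128},{"x":0.106,"y":-0.212,"z":0,"ax":0,"ay":0,"az":0.0128}]' -1
python3 -m handwheel '[{"x":0.106,"y":-0.212,"z":0,"ax":0,"ay":0,"az":0},{"x":0.106,"y":-0.212,"z":0,"ax":0,"ay":0,"az":0},{"x":0.106,"y":-0.212,"z":0,"ax":0,"ay":0,"az":0},{"x":0.106,"y":-0.212,"z":0,"ax":0,"ay":0,"az":0},{"x":0.106,"y":-0.212,"z":0,"ax":0,"ay":0,"az":0},{"x":0.106,"y":-0.212,"z":0,"ax":0,"ay":0,"az":0},{"x":0.106,"y":-0.212,"z":0,"ax":0,"ay":0,"az":0},{"x":0.106,"y":-0.212,"z":0,"ax":0,"ay":0,"az":0}]'
```

```text
clock: 1.0
position: [349.7, 257.5, 231.5]
ee_rot: [0.998, -0.065, 0.0, -0.0]
contact_force: [0.5, 0.5, -0.8]
gripper_width: -0.2
grasp_force: 0.0
clock: 1.8
position: [519.5, -81.8, 231.3]
ee_rot: [0.998, -0.065, 0.0, -0.0]
contact_force: [1.0, 1.8, -0.0]
gripper_width: -0.1
grasp_force: 0.0
```

```bash
python3 -m handwheel '[{"x":0,"y":0,"z":-0.18,"ax":0,"ay":0,"az":0},{"x":0,"y":0,"z":-0.18,"ax":0,"ay":0,"az":0},{"x":0,"y":0,"z":-0.18,"ax":0,"ay":0,"az":0},{"x":0,"y":0,"z":-0.18,"ax":0,"ay":0,"az":0},{"x":0,"y":0,"z":-0.18,"ax":0,"ay":0,"az":0},{"x":0,"y":0,"z":-0.14,"ax":0,"ay":0,"az":0},{"x":0,"y":0,"z":-0.05,"ax":0,"ay":0,"az":0},{"x":0,"y":0,"z":0,"ax":0,"ay":0,"az":0}]'
python3 - <<'E'
from h import *
a=arm.get_image('top');b=arm.get_image('scene')
c=lambda im,x,y,w,h,s:cv2.resize(im[y:y+h,x:x+w],(w*s,h*s),interpolation=cv2.INTER_CUBIC)
can=np.hstack([c(a,205,170,100,75,4),c(b,185,190,100,75,4)]);cv2.imwrite('pics/p1.png',can[:,:,::-1])
E
```

```text
clock: 2.6
position: [518.2, -80.0, 12.2]
ee_rot: [0.998, -0.065, -0.002, 0.0]
contact_force: [0.0, -0.5, 1.1]
gripper_width: 0.0
grasp_force: 0.0
```

View pics/p1.png

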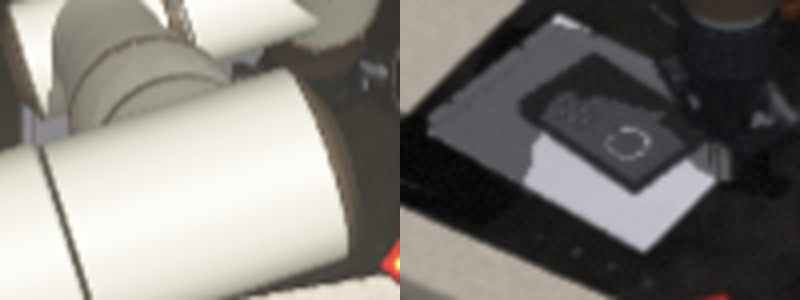

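```bash
python3 -m handwheel '[{"x":0.0045,"y":0.0347,"z":0,"ax":0,"ay":0,"az":0},{"x":0.0045,"y":0.0347,"z":0,"ax":0,"ay":0,"az":0},{"x":0.0045,"y":0.0347,"z":0,"ax":0,"ay":0,"az":0},{"x":0.0045,"y":0.0347,"z":0,"ax":0,"ay":0,"az":0},{"x":0.0045,"y":0.0347,"z":0,"ax":0,"ay":0,"az":0},{"x":0.0045,"y":0.0347,"z":0,"ax":0,"ay":0,"az":0},{"x":0.0045,"y":0.0347,"z":0,"ax":0,"ay":0,"az":0},{"x":0,"y":0,"z":0,"ax":0,"ay":0,"az":0}]'
python3 -m handwheel '[{"x":0.0013,"y":0.01,"z":0,"ax":0,"ay":0,"az":0},{"x":0.0013,"y":0.01,"z":0,"ax":0,"ay":0,"az":0},{"x":0.0013,"y":0.01,"z":0,"ax":0,"ay":0,"az":0},{"x":0.0013,"y":0.01,"z":0,"ax":0,"ay":0,"az":0},{"x":0.0013,"y":0.01,"z":0,"ax":0,"ay":0,"az":0},{"x":0.0013,"y":0.01,"z":0,"ax":0,"ay":0,"az":0},{"x":0.0013,"y":0.01,"z":0,"ax":0,"ay":0,"az":0},{"x":0,"y":0,"z":0,"ax":0,"ay":0,"az":0}]'
cat > look.py <<'E'
import sys
from h import *
b=arm.get_image('scene');a=arm.get_image('top')
c=lambda im,x,y,w,h,s:cv2.resize(im[y:y+h,x:x+w],(w*s,h*s),interpolation=cv2.INTER_CUBIC)
cv2.imwrite('pics/'+sys.argv[1],np.hstack([c(a,205,170,80,60,5),c(b,185,190,80,60,5)])[:,:,::-1])
E
```

```text
clock: 3.5
position: [525.5, -30.9, 13.8]
ee_rot: [0.998, -0.065, 0.0, 0.0]
contact_force: [-0.6, -2.8, 1.6]
gripper_width: -0.4
grasp_force: 1.1
clock: 4.3
position: [527.0, -17.9, 13.7]
ee_rot: [0.998, -0.065, -0.0, 0.0]
contact_force: [-0.0, -5.9, 3.3]
gripper_width: -0.3
grasp_force: 3.0
```

```bash
python3 -m handwheel '[{"x":0.0008,"y":0.006,"z":0,"ax":0,"ay":0,"az":0},{"x":0.0008,"y":0.006,"z":0,"ax":0,"ay":0,"az":0},{"x":0.0008,"y":0.006,"z":0,"ax":0,"ay":0,"az":0},{"x":0.0008,"y":0.006,"z":0,"ax":0,"ay":0,"az":0},{"x":0.0008,"y":0.006,"z":0,"ax":0,"ay":0,"az":0},{"x":0.0008,"y":0.006,"z":0,"ax":0,"ay":0,"az":0},{"x":0,"y":0,"z":0,"ax":0,"ay":0,"az":0},{"x":0,"y":0,"z":0,"ax":0,"ay":0,"az":0}]'
python3 look.py p2.png
```

```text
clock: 5.1
position: [528.0, -10.9, 13.8]
ee_rot: [0.998, -0.065, -0.0, 0.001]
contact_force: [-0.3, -7.7, 2.9]
gripper_width: -0.0
grasp_force: 3.2
```

View pics/p2.png

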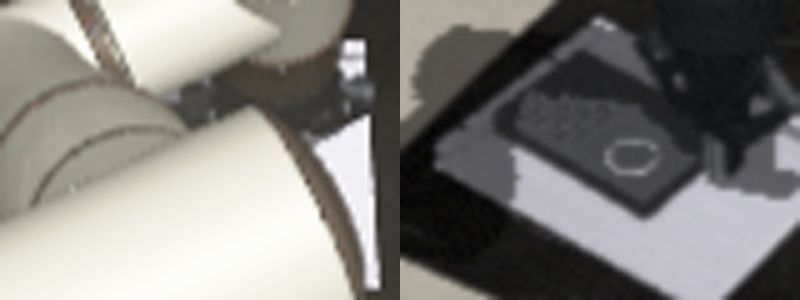

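```bash
python3 -m handwheel '[{"x":0.0006,"y":0.005,"z":0,"ax":0,"ay":0,"az":0},{"x":0.0006,"y":0.005,"z":0,"ax":0,"ay":0,"az":0},{"x":0.0006,"y":0.005,"z":0,"ax":0,"ay":0,"az":0},{"x":0.0006,"y":0.005,"z":0,"ax":0,"ay":0,"az":0},{"x":0,"y":0,"z":0,"ax":0,"ay":0,"az":0},{"x":0,"y":0,"z":0,"ax":0,"ay":0,"az":0},{"x":0,"y":0,"z":0,"ax":0,"ay":0,"az":0},{"x":0,"y":0,"z":0,"ax":0,"ay":0,"az":0}]'
```

```text
clock: 6.0
position: [528.3, -7.7, 13.8]
ee_rot: [0.998, -0.066, -0.0, 0.001]
contact_force: [0.7, -9.9, 2.5]
gripper_width: 0.1
grasp_force: 5.1
```

```bash
python3 -m handwheel '[{"x":0.0006,"y":0.005,"z":0,"ax":0,"ay":0,"az":0},{"x":0.0006,"y":0.005,"z":0,"ax":0,"ay":0,"az":0},{"x":0.0006,"y":0.005,"z":0,"ax":0,"ay":0,"az":0},{"x":0.0006,"y":0.005,"z":0,"ax":0,"ay":0,"az":0},{"x":0,"y":0,"z":0,"ax":0,"ay":0,"az":0},{"x":0,"y":0,"z":0,"ax":0,"ay":0,"az":0},{"x":0,"y":0,"z":0,"ax":0,"ay":0,"az":0},{"x":0,"y":0,"z":0,"ax":0,"ay":0,"az":0}]'
```

```text
clock: 6.8
position: [528.3, -7.0, 13.8]
ee_rot: [0.998, -0.066, -0.001, 0.003]
contact_force: [4.0, -26.6, 4.2]
gripper_width: -0.3
grasp_force: 12.4
```

```bash
python3 -m handwheel '[{"x":-0.01,"y":-0.075,"z":0,"ax":0,"ay":0,"az":0},{"x":0,"y":0,"z":0.12,"ax":0,"ay":0,"az":0},{"x":0,"y":0,"z":0.13,"ax":0,"ay":0,"az":0},{"x":-0.11,"y":0.175,"z":0,"ax":0,"ay":0,"az":0},{"x":-0.11,"y":0.175,"z":0,"ax":0,"ay":0,"az":0},{"x":-0.11,"y":0.17,"z":0,"ax":0,"ay":0,"az":0},{"x":0,"y":0,"z":-0.15,"ax":0,"ay":0,"az":0},{"x":0,"y":0,"z":-0.10,"ax":0,"ay":0,"az":0}]'
python3 -m handwheel '[{"x":0,"y":0,"z":0,"ax":0,"ay":0,"az":0},{"x":0,"y":0,"z":0,"ax":0,"ay":0,"az":0},{"x":0,"y":0,"z":0,"ax":0,"ay":0,"az":0},{"x":0.0099,"y":-0.0013,"z":0,"ax":0,"ay":0,"az":0},{"x":0.0099,"y":-0.0013,"z":0,"ax":0,"ay":0,"az":0},{"x":0.0099,"y":-0.0013,"z":0,"ax":0,"ay":0,"az":0},{"x":0.0099,"y":-0.0013,"z":0,"ax":0,"ay":0,"az":0},{"x":0,"y":0,"z":0,"ax":0,"ay":0,"az":0}]'
python3 look.py p3.png
```

```text
clock: 7.6
position: [460.3, 88.6, 12.9]
ee_rot: [0.998, -0.064, 0.0, -0.001]
contact_force: [0.6, -0.5, -0.4]
gripper_width: 0.2
grasp_force: 0.0
clock: 8.4
position: [469.2, 85.8, 13.4]
ee_rot: [0.998, -0.066, 0.0, -0.0]
contact_force: [0.2, -0.1, -0.3]
gripper_width: -0.1
grasp_force: 0.0
```

View pics/p3.png

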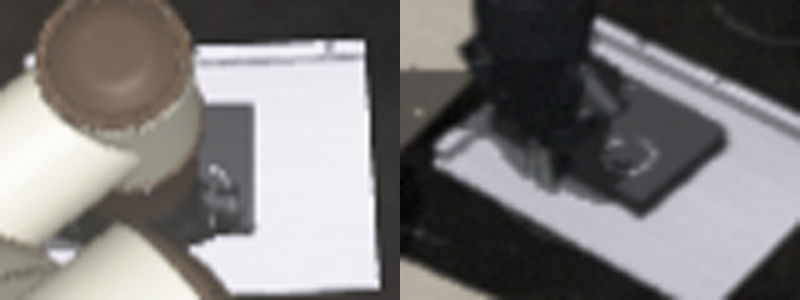

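```bash
python3 -m handwheel '[{"x":0.0174,"y":-0.0022,"z":0,"ax":0,"ay":0,"az":0},{"x":0.0174,"y":-0.0022,"z":0,"ax":0,"ay":0,"az":0},{"x":0.0174,"y":-0.0022,"z":0,"ax":0,"ay":0,"az":0},{"x":0.0174,"y":-0.0022,"z":0,"ax":0,"ay":0,"az":0},{"x":0.0174,"y":-0.0022,"z":0,"ax":0,"ay":0,"az":0},{"x":0.0174,"y":-0.0022,"z":0,"ax":0,"ay":0,"az":0},{"x":0.0099,"y":-0.0013,"z":0,"ax":0,"ay":0,"az":0},{"x":0,"y":0,"z":0,"ax":0,"ay":0,"az":0}]'
python3 -m handwheel '[{"x":0.005,"y":-0.0006,"z":0,"ax":0,"ay":0,"az":0},{"x":0.005,"y":-0.0006,"z":0,"ax":0,"ay":0,"az":0},{"x":0.005,"y":-0.0006,"z":0,"ax":0,"ay":0,"az":0},{"x":0.005,"y":-0.0006,"z":0,"ax":0,"ay":0,"az":0},{"x":0,"y":0,"z":0,"ax":0,"ay":0,"az":0},{"x":0,"y":0,"z":0,"ax":0,"ay":0,"az":0},{"x":0,"y":0,"z":0,"ax":0,"ay":0,"az":0},{"x":0,"y":0,"z":0,"ax":0,"ay":0,"az":0}]'
```

```text
clock: 9.3
position: [487.2, 81.1, 12.7]
ee_rot: [0.998, -0.066, -0.005, 0.002]
contact_force: [-8.5, 0.4, 7.2]
gripper_width: 0.0
grasp_force: 4.5
clock: 10.1
position: [490.8, 80.6, 12.7]
ee_rot: [0.998, -0.066, -0.005, 0.002]
contact_force: [-10.3, 1.6, 7.9]
gripper_width: -0.2
grasp_force: 5.0
```

```bash
python3 -m handwheel '[{"x":0.005,"y":-0.0006,"z":0,"ax":0,"ay":0,"az":0},{"x":0.005,"y":-0.0006,"z":0,"ax":0,"ay":0,"az":0},{"x":0.005,"y":-0.0006,"z":0,"ax":0,"ay":0,"az":0},{"x":0.005,"y":-0.0006,"z":0,"ax":0,"ay":0,"az":0},{"x":0.005,"y":-0.0006,"z":0,"ax":0,"ay":0,"az":0},{"x":0,"y":0,"z":0,"ax":0,"ay":0,"az":0},{"x":0,"y":0,"z":0,"ax":0,"ay":0,"az":0},{"x":0,"y":0,"z":0,"ax":0,"ay":0,"az":0}]'
python3 -m handwheel '[{"x":0.005,"y":-0.0006,"z":0,"ax":0,"ay":0,"az":0},{"x":0.005,"y":-0.0006,"z":0,"ax":0,"ay":0,"az":0},{"x":0.005,"y":-0.0006,"z":0,"ax":0,"ay":0,"az":0},{"x":0,"y":0,"z":0,"ax":0,"ay":0,"az":0},{"x":0,"y":0,"z":0,"ax":0,"ay":0,"az":0},{"x":0,"y":0,"z":0,"ax":0,"ay":0,"az":0},{"x":0,"y":0,"z":0,"ax":0,"ay":0,"az":0},{"x":0,"y":0,"z":0,"ax":0,"ay":0,"az":0}]'
```

```text
clock: 10.9
position: [495.7, 80.0, 12.6]
ee_rot: [0.998, -0.066, -0.005, 0.002]
contact_force: [-9.3, 1.3, 7.3]
gripper_width: 0.1
grasp_force: 5.0
clock: 11.7
position: [498.6, 79.7, 12.6]
ee_rot: [0.998, -0.066, -0.005, 0.002]
contact_force: [-10.4, 1.0, 7.5]
gripper_width: 0.0
grasp_force: 5.1
```

```bash
python3 -m handwheel '[{"x":0.005,"y":-0.0006,"z":0,"ax":0,"ay":0,"az":0},{"x":0.005,"y":-0.0006,"z":0,"ax":0,"ay":0,"az":0},{"x":0.005,"y":-0.0006,"z":0,"ax":0,"ay":0,"az":0},{"x":0,"y":0,"z":0,"ax":0,"ay":0,"az":0},{"x":0,"y":0,"z":0,"ax":0,"ay":0,"az":0},{"x":0,"y":0,"z":0,"ax":0,"ay":0,"az":0},{"x":0,"y":0,"z":0,"ax":0,"ay":0,"az":0},{"x":0,"y":0,"z":0,"ax":0,"ay":0,"az":0}]'
```

```text
clock: 12.5
position: [498.9, 79.2, 12.7]
ee_rot: [0.998, -0.066, -0.008, 0.003]
contact_force: [-17.9, 5.0, 14.0]
gripper_width: -0.2
grasp_force: 9.2
```

```bash
python3 -m handwheel '[{"x":0.005,"y":-0.0006,"z":0,"ax":0,"ay":0,"az":0},{"x":0.005,"y":-0.0006,"z":0,"ax":0,"ay":0,"az":0},{"x":0,"y":0,"z":0,"ax":0,"ay":0,"az":0},{"x":0,"y":0,"z":0,"ax":0,"ay":0,"az":0},{"x":-0.13,"y":0.017,"z":0,"ax":0,"ay":0,"az":0},{"x":0,"y":0,"z":0.23,"ax":0,"ay":0,"az":0},{"x":0,"y":0,"z":0.24,"ax":0,"ay":0,"az":0},{"x":0,"y":0,"z":0.24,"ax":0,"ay":0,"az":0}]'
python3 -m handwheel '[{"x":0,"y":0,"z":0.24,"ax":0,"ay":0,"az":0},{"x":0,"y":-0.237,"z":0.02,"ax":0,"ay":0,"az":0},{"x":0,"y":-0.237,"z":0.02,"ax":0,"ay":0,"az":0},{"x":0,"y":-0.237,"z":0.02,"ax":0,"ay":0,"az":0},{"x":0,"y":-0.237,"z":0.01,"ax":-0.00625,"ay":-0.041,"az":0},{"x":0,"y":-0.237,"z":0.01,"ax":-0.00625,"ay":-0.041,"az":0},{"x":0,"y":-0.237,"z":0,"ax":-0.00625,"ay":-0.041,"az":0},{"x":0,"y":-0.237,"z":0,"ax":-0.00625,"ay":-0.041,"az":0}]' 1
cat > look2.py <<'E'
from h import *
b=arm.get_image('scene');a=arm.get_image('top')
c=lambda im,x,y,w,h,s:cv2.resize(im[y:y+h,x:x+w],(w*s,h*s),interpolation=cv2.INTER_CUBIC)
cv2.imwrite('pics/p4.png',np.vstack([np.hstack([c(a,205,170,80,60,5),c(b,185,190,80,60,5)]),np.hstack([c(a,300,140,100,75,4),c(b,300,200,100,75,4)])])[:,:,::-1])
print(arm.read_state()['joints'].round(2))
E
python3 look2.py
```

```text
clock: 13.3
position: [482.3, 84.2, 156.9]
ee_rot: [0.998, -0.065, -0.0, 0.0]
contact_force: [1.3, 1.9, 0.2]
gripper_width: -0.4
grasp_force: 0.0
clock: 14.1
position: [482.3, -249.3, 219.6]
ee_rot: [0.989, -0.065, 0.131, 0.012]
contact_force: [0.6, 0.2, -0.5]
gripper_width: 85.5
grasp_force: 0.0
[-0.19  0.14 -0.39 -0.01 -0.78  1.63]
```

View pics/p4.png

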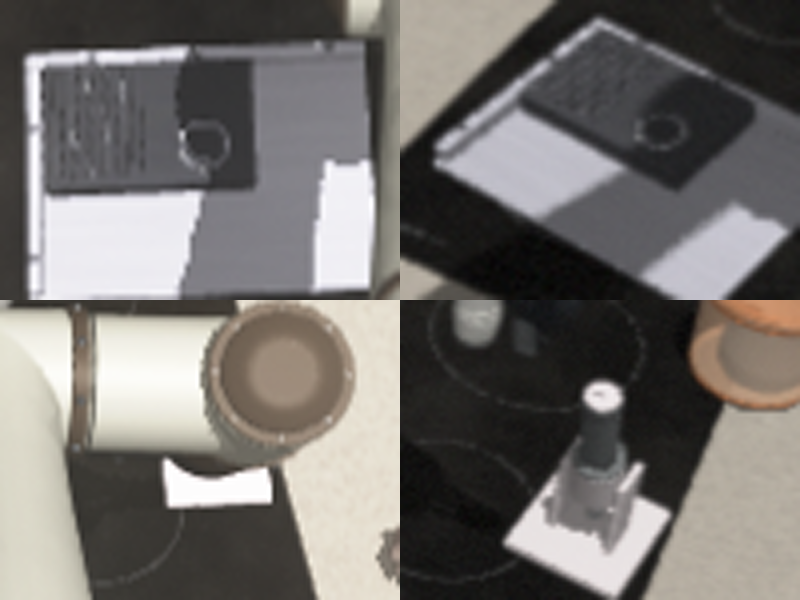

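The griddle is square in the corner, with no visible gap at the far or left rail. The ring is at (204,144) in the top panel and (661,131) in the scene panel, and the thermometer still hangs in its holder.

```bash
python3 - <<'E'
from h import *
p=lambda x,y,ox,oy,s,a,b:(ox+(x-a+.5)/s-.5, oy+(y-b+.5)/s-.5)
print('ring',onz('top',*p(204,144,205,170,5,0,0),26),onz('scene',*p(661,131,185,190,5,400,0),26))
print('corners',onz('top',*p(256,60,205,170,5,0,0),26),onz('top',*p(256,185,205,170,5,0,0),26))
print('end',onz('scene',*p(603,396,300,200,4,400,300),167.3))
s=arm.read_state();r=R.from_quat(s['ee_rot']);print(r.as_matrix().round(3));P=s['position']
h=np.array([541.5,-336,0]);u=R.from_euler('z',-.15).apply([-np.sin(.262),0,np.cos(.262)])
G=h+[0,0,90]+40*u;print('G',G,'u',u)
for k in(71,-19):
    T=G+k*u;print(k,T.round(1),((T-P)/200).round(4))
E
```

```text
ring [533.53457577  38.40004744  26.        ] [531.42894294  37.74875645  26.        ]
corners [586.60009317  -5.73947364  26.        ] [499.21827533   9.25145707  26.        ]
end [ 521.09411886 -332.7948821   167.3       ]
[[ 0.957 -0.139  0.255]
 [-0.133 -0.99  -0.041]
 [ 0.258  0.005 -0.966]]
G [ 531.25582473 -334.45174434  128.63495538] u [-0.25610438  0.03870639  0.96587388]
71 [ 513.1 -331.7  197.2] [ 0.1621 -0.3999 -0.1084]
-19 [ 536.1 -335.2  110.3] [ 0.2774 -0.4173 -0.5431]
```

```bash
python3 -m handwheel '[{"x":0.054,"y":-0.133,"z":0,"ax":0,"ay":0,"az":0},{"x":0.054,"y":-0.133,"z":0,"ax":0,"ay":0,"az":0},{"x":0.054,"y":-0.134,"z":0,"ax":0,"ay":0,"az":0},{"x":0,"y":0,"z":-0.108,"ax":0,"ay":0,"az":0},{"x":0,"y":0,"z":0,"ax":0,"ay":0,"az":0},{"x":0,"y":0,"z":0,"ax":0,"ay":0,"az":0},{"x":0,"y":0,"z":0,"ax":0,"ay":0,"az":0},{"x":0,"y":0,"z":0,"ax":0,"ay":0,"az":0}]' 1
python3 - <<'E'
from h import *
b=arm.get_image('scene');a=arm.get_image('top')
c=lambda im,x,y,w,h,s:cv2.resize(im[y:y+h,x:x+w],(w*s,h*s),interpolation=cv2.INTER_CUBIC)
cv2.imwrite('pics/p5.png',c(b,310,170,80,90,6)[:,:,::-1])
E
```

```text
clock: 15.0
position: [515.7, -327.0, 199.0]
ee_rot: [0.989, -0.064, 0.13, 0.011]
contact_force: [-0.1, 0.1, -0.9]
gripper_width: 85.5
grasp_force: 0.0
```

View pics/p5.png

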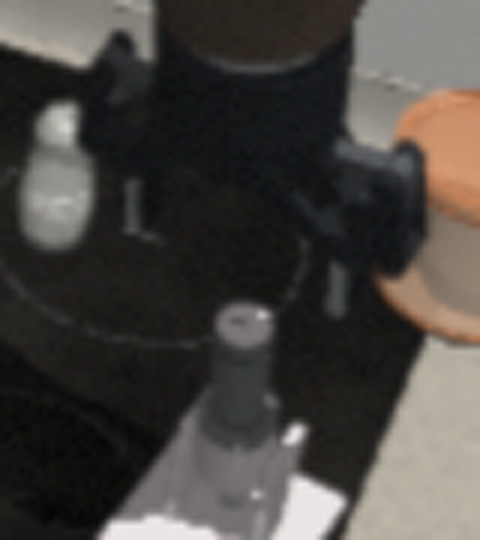

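```bash
python3 -m handwheel '[{"x":-0.013,"y":-0.024,"z":0,"ax":0,"ay":0,"az":0},{"x":0.023,"y":-0.0034,"z":-0.0885,"ax":0,"ay":0,"az":0},{"x":0.023,"y":-0.0034,"z":-0.0885,"ax":0,"ay":0,"az":0},{"x":0.023,"y":-0.0034,"z":-0.0885,"ax":0,"ay":0,"az":0},{"x":0.023,"y":-0.0034,"z":-0.0885,"ax":0,"ay":0,"az":0},{"x":0.023,"y":-0.0034,"z":-0.0885,"ax":0,"ay":0,"az":0},{"x":0,"y":0,"z":0,"ax":0,"ay":0,"az":0},{"x":0,"y":0,"z":0,"ax":0,"ay":0,"az":0}]'
```

```text
clock: 15.9
position: [535.6, -335.9, 109.5]
ee_rot: [0.989, -0.065, 0.129, 0.011]
contact_force: [0.1, -0.2, 0.8]
gripper_width: 85.5
grasp_force: 0.0
```

```bash
python3 -m handwheel '[{"x":0,"y":0,"z":0,"ax":0,"ay":0,"az":0},{"x":0,"y":0,"z":0,"ax":0,"ay":0,"az":0},{"x":0,"y":0,"z":0,"ax":0,"ay":0,"az":0},{"x":0,"y":0,"z":0,"ax":0,"ay":0,"az":0},{"x":0,"y":0,"z":0,"ax":0,"ay":0,"az":0},{"x":0,"y":0,"z":0,"ax":0,"ay":0,"az":0},{"x":0,"y":0,"z":0,"ax":0,"ay":0,"az":0},{"x":0,"y":0,"z":0,"ax":0,"ay":0,"az":0}]' -1
```

```text
clock: 16.7
position: [535.7, -335.6, 110.0]
ee_rot: [0.989, -0.065, 0.13, 0.011]
contact_force: [-1.8, 1.7, 5.7]
gripper_width: 24.9
grasp_force: 58.6
```

```bash
python3 -m handwheel '[{"x":-0.0102,"y":0.0015,"z":0.0386,"ax":0,"ay":0,"az":0},{"x":-0.0205,"y":0.0031,"z":0.0773,"ax":0,"ay":0,"az":0},{"x":-0.0205,"y":0.0031,"z":0.0773,"ax":0,"ay":0,"az":0},{"x":-0.0205,"y":0.0031,"z":0.0773,"ax":0,"ay":0,"az":0},{"x":-0.0205,"y":0.0031,"z":0.0773,"ax":0,"ay":0,"az":0},{"x":-0.0205,"y":0.0031,"z":0.0773,"ax":0,"ay":0,"az":0},{"x":-0.0205,"y":0.0031,"z":0.0773,"ax":0,"ay":0,"az":0},{"x":0,"y":0,"z":0,"ax":0,"ay":0,"az":0}]'
python3 - <<'E'
from h import *
s=arm.read_state();print(s['contact_force'],s['gripper_width'],s['joints'].round(2))
E
```

```text
clock: 17.5
position: [509.5, -332.1, 212.0]
ee_rot: [0.989, -0.065, 0.131, 0.012]
contact_force: [0.5, -0.2, -1.0]
gripper_width: 24.5
grasp_force: 58.8
[ 0.52267394 -0.15852376 -1.00290195] 24.455401716496876 [-0.34  0.26 -0.23 -0.06 -0.82  1.81]
```

```bash
python3 -m handwheel '[{"x":0,"y":0,"z":0.1,"ax":0,"ay":0,"az":0},{"x":0.014,"y":0.23,"z":0,"ax":0.0031,"ay":0.0207,"az":0},{"x":0.014,"y":0.23,"z":0,"ax":0.0031,"ay":0.0207,"az":0},{"x":0.014,"y":0.23,"z":0,"ax":0.0031,"ay":0.0207,"az":0},{"x":0.014,"y":0.23,"z":0,"ax":0.0031,"ay":0.0207,"az":0},{"x":0.014,"y":0.23,"z":0,"ax":0.0031,"ay":0.0207,"az":0},{"x":0.014,"y":0.23,"z":0,"ax":0.0031,"ay":0.0207,"az":0},{"x":0.014,"y":0.23,"z":0,"ax":0.0031,"ay":0.0207,"az":0}]'
python3 -m handwheel '[{"x":0.014,"y":0.23,"z":0,"ax":0.0033,"ay":0.0201,"az":0},{"x":0,"y":0,"z":-0.08,"ax":0,"ay":0,"az":0},{"x":0,"y":0,"z":-0.08,"ax":0,"ay":0,"az":0},{"x":0,"y":0,"z":-0.08,"ax":0,"ay":0,"az":0},{"x":0,"y":0,"z":-0.06,"ax":0,"ay":0,"az":0},{"x":0,"y":0,"z":0,"ax":0,"ay":0,"az":0},{"x":0,"y":0,"z":0,"ax":0,"ay":0,"az":0},{"x":0,"y":0,"z":0,"ax":0,"ay":0,"az":0}]'
python3 - <<'E'
from h import *
s=arm.read_state();print(s['position'],R.from_quat(s['ee_rot']).as_matrix().round(3)[:,2],s['contact_force'],s['gripper_width'])
b=arm.get_image('scene')
c=lambda im,x,y,w,h,s:cv2.resize(im[y:y+h,x:x+w],(w*s,h*s),interpolation=cv2.INTER_CUBIC)
cv2.imwrite('pics/p6.png',c(b,190,150,100,90,6)[:,:,::-1])
print(proj('scene',[531.9,40,26]),proj('scene',[531.9,40,26]).ravel()*6-[190*6,150*6])
E
```

```text
clock: 18.3
position: [527.9, -7.7, 228.6]
ee_rot: [0.998, -0.065, 0.014, 0.002]
contact_force: [1.1, 0.1, -1.7]
gripper_width: 24.7
grasp_force: 59.1
clock: 19.1
position: [532.0, 36.4, 170.5]
ee_rot: [0.998, -0.065, 0.0, -0.0]
contact_force: [0.5, 0.3, -2.2]
gripper_width: 25.0
grasp_force: 59.3
[532.00946361  36.40401352 170.47478194] [ 0.  0. -1.] [ 0.51906926  0.26121993 -2.16890398] 24.960043454842797
[[236.29797482 215.4992264 ]] [277.78784891 392.99535839]
```

View pics/p6.png

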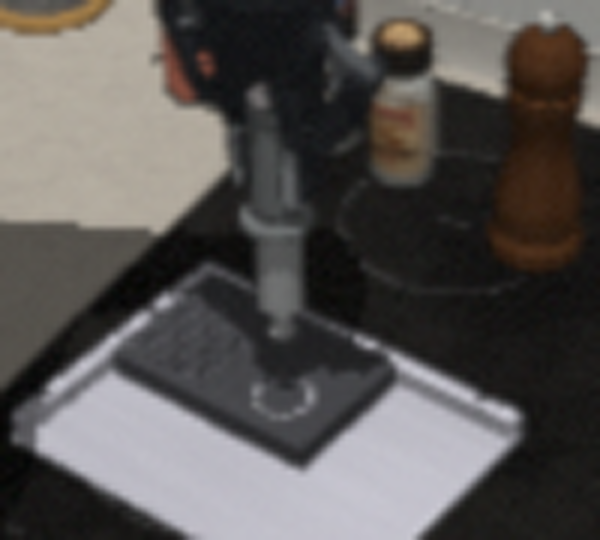

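```bash
python3 - <<'E'
from h import *
f=lambda X:proj('scene',X).ravel()*6-[1140,900]+2.5
for z in(70,74.5,79): print(z,f([532,36.4,z]))
for X in([532,39,26],[532,36.4,26],[536,39,26]):print(X,f(X))
# ring by detection from scene
q=lambda x,y:((x+1140-2.5)/6,(y+900-2.5)/6)
print(onz('scene',*q(284,397),26), onz('scene',*q(282,332),74.5))
E
```

```text
70 [282.96380878 337.50147306]
74.5 [282.65558092 331.21200415]
79 [282.34590008 324.89288677]
[532, 39, 26] [281.91385894 395.96940745]
[532, 36.4, 26] [285.90310063 397.47848028]
[536, 39, 26] [285.63972297 391.74787898]
[531.82896494  37.53585076  26.        ] [531.26569376  36.36960963  74.5       ]
```

```bash
python3 -m handwheel '[{"x":0,"y":0.008,"z":-0.05,"ax":0,"ay":0,"az":0},{"x":0,"y":0,"z":-0.05,"ax":0,"ay":0,"az":0},{"x":0,"y":0,"z":-0.05,"ax":0,"ay":0,"az":0},{"x":0,"y":0,"z":-0.04,"ax":0,"ay":0,"az":0},{"x":0,"y":0,"z":-0.01,"ax":0,"ay":0,"az":0},{"x":0,"y":0,"z":0,"ax":0,"ay":0,"az":0},{"x":0,"y":0,"z":0,"ax":0,"ay":0,"az":0},{"x":0,"y":0,"z":0,"ax":0,"ay":0,"az":0}]'
python3 -m handwheel '[{"x":0,"y":0,"z":-0.005,"ax":0,"ay":0,"az":0},{"x":0,"y":0,"z":-0.005,"ax":0,"ay":0,"az":0},{"x":0,"y":0,"z":-0.005,"ax":0,"ay":0,"az":0},{"x":0,"y":0,"z":-0.005,"ax":0,"ay":0,"az":0},{"x":0,"y":0,"z":-0.005,"ax":0,"ay":0,"az":0},{"x":0,"y":0,"z":-0.005,"ax":0,"ay":0,"az":0},{"x":0,"y":0,"z":0,"ax":0,"ay":0,"az":0},{"x":0,"y":0,"z":0,"ax":0,"ay":0,"az":0}]'
```

```text
clock: 19.95
position: [531.7, 38.1, 130.2]
ee_rot: [0.998, -0.065, -0.0, -0.0]
contact_force: [0.0, -0.3, -1.3]
gripper_width: 25.3
grasp_force: 59.3
clock: 20.75
position: [531.4, 38.0, 123.7]
ee_rot: [0.998, -0.065, -0.001, 0.0]
contact_force: [-0.2, 0.5, -1.6]
gripper_width: 24.6
grasp_force: 59.3
```

```bash
python3 -m handwheel '[{"x":0,"y":0,"z":-0.005,"ax":0,"ay":0,"az":0},{"x":0,"y":0,"z":-0.005,"ax":0,"ay":0,"az":0},{"x":0,"y":0,"z":-0.005,"ax":0,"ay":0,"az":0},{"x":0,"y":0,"z":-0.005,"ax":0,"ay":0,"az":0},{"x":0,"y":0,"z":0,"ax":0,"ay":0,"az":0},{"x":0,"y":0,"z":0,"ax":0,"ay":0,"az":0},{"x":0,"y":0,"z":0,"ax":0,"ay":0,"az":0},{"x":0,"y":0,"z":0,"ax":0,"ay":0,"az":0}]'
python3 -m handwheel '[{"x":0,"y":0,"z":-0.005,"ax":0,"ay":0,"az":0},{"x":0,"y":0,"z":-0.005,"ax":0,"ay":0,"az":0},{"x":0,"y":0,"z":0,"ax":0,"ay":0,"az":0},{"x":0,"y":0,"z":0,"ax":0,"ay":0,"az":0},{"x":0,"y":0,"z":0,"ax":0,"ay":0,"az":0},{"x":0,"y":0,"z":0,"ax":0,"ay":0,"az":0},{"x":0,"y":0,"z":0,"ax":0,"ay":0,"az":0},{"x":0,"y":0,"z":0,"ax":0,"ay":0,"az":0}]'
python3 - <<'E'
from h import *
F=[]
for i in range(12):
    arm.get_image('scene');s=arm.read_state();F.append([s['contact_force'][2],s['position'][2]])
print(np.mean(F,0),np.std(F,0))
E
```

```text
clock: 21.55
position: [531.4, 38.0, 119.8]
ee_rot: [0.998, -0.065, -0.001, 0.0]
contact_force: [-0.3, 0.5, -0.7]
gripper_width: 24.9
grasp_force: 59.3
clock: 22.35
position: [531.4, 38.0, 117.7]
ee_rot: [0.998, -0.065, -0.001, 0.0]
contact_force: [0.4, 0.3, 0.8]
gripper_width: 24.6
grasp_force: 59.4
[  0.69230487 117.71411437] [0.29100522 0.01178928]
```

```bash
python3 -m handwheel '[{"x":0,"y":0,"z":-0.004,"ax":0,"ay":0,"az":0},{"x":0,"y":0,"z":-0.004,"ax":0,"ay":0,"az":0},{"x":0,"y":0,"z":0,"ax":0,"ay":0,"az":0},{"x":0,"y":0,"z":0,"ax":0,"ay":0,"az":0},{"x":0,"y":0,"z":0,"ax":0,"ay":0,"az":0},{"x":0,"y":0,"z":0,"ax":0,"ay":0,"az":0},{"x":0,"y":0,"z":0,"ax":0,"ay":0,"az":0},{"x":0,"y":0,"z":0,"ax":0,"ay":0,"az":0}]'
python3 - <<'E'
from h import *
F=[]
for i in range(12):
    b=arm.get_image('scene');s=arm.read_state();F.append([*s['contact_force'],s['position'][2]])
print(np.mean(F,0),np.std(F,0))
cv2.imwrite('pics/p7.png',cv2.resize(b[150:240,190:290],(600,540),interpolation=cv2.INTER_CUBIC)[:,:,::-1])
E
```

```text
clock: 23.75
position: [531.4, 38.0, 116.1]
ee_rot: [0.998, -0.065, -0.001, 0.0]
contact_force: [0.4, 0.7, 1.8]
gripper_width: 24.6
grasp_force: 59.4
[-9.28745885e-04  5.21918113e-01  1.18099437e+00  1.16102429e+02] [0.47768474 0.34466474 0.60015319 0.00971483]
```

View pics/p7.png

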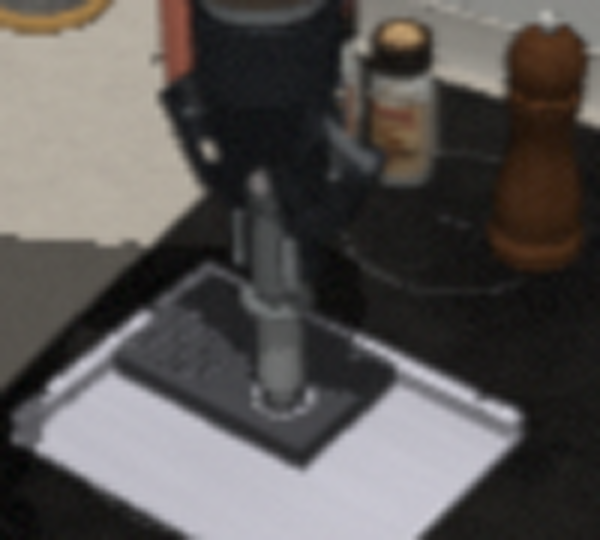

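The foot sits centred in the ring at about (283,398), and the griddle is still home. The net push is about 2.8 N, which matches the foot being half-way in.

```bash
python3 -c "
from bench import arm
print(arm.job_done())"
```

```text
the job is handed in; nothing more can be done
None
```

I handed the job in with the griddle home against both rails and the thermometer held upright in the ring, its foot pushed in about 6 mm (about 2.8 N, estimated from the wrist force and height); the hand-in returned no verdict.

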